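# Sweep the reject caps up to the lane's gate

## Task

Pick out the pusher that just fits between the rails of the white lane and use it to sweep all six loose caps along the lane into one tight pile against the orange gate, pressing on firmly but without crushing until the caps have pushed the gate fully home. Then lift the pusher out and stand it on the table clear of the lane, with caps and gate left as they are. Do not touch the caps with the gripper, and leave the other two pushers, the bottles and the tape roll where they stand.

Things in the scene. Friction and masses are not known exactly. Their poses are not given: they have to be found in the camera images.
- lane: Fixed lane: white floor, aluminium side rails, orange gate at far end. Origin: table level; x along the lane to the gate, y across. Floor top z = 8 mm, from x = -180 (open mouth) to 156 mm. Rails' inner faces y = +-87 mm (174 mm clear), tops z = 38 mm. Fixed end wall x = 146 to 156 mm, top z = 30 mm.
- gate (a joint): Travel in m of the orange gate along the lane's x: 0 is fully out (its face at lane x = 120 mm), 0.015 is fully home at its stop. Stiff slide, about 5 N, no spring: it stays where it is pushed.
- gate_face (a point): Middle of the gate's face that looks down the lane to the mouth, at its lower edge on the lane floor; moves with the gate. Axes as the lane's. The gate plate is 168 mm wide, 10 mm thick and its top is 23 mm above the lane floor.
- pusher_narrow: Pusher, the narrowest of the three, too narrow for the lane: caps slip past its ends: blue plastic block 138 mm long (its y), 36 mm thick (its x) and 28 mm high, with a pale wooden grip rib on top, 70 mm long (y), 22 mm thick (x), from z = 28 to 70 mm. 220 g. Origin: centre of underside.
- pusher_middle: Pusher, the one that just fits between the rails (hold it a few mm clear of the lane floor when pushing hard, or it digs in): blue plastic block 164 mm long (its y), 36 mm thick (its x) and 28 mm high, with a pale wooden grip rib on top, 70 mm long (y), 22 mm thick (x), from z = 28 to 70 mm. 220 g. Origin: centre of underside.
- pusher_long: Pusher, the longest, too long for the lane: blue plastic block 186 mm long (its y), 36 mm thick (its x) and 28 mm high, with a pale wooden grip rib on top, 70 mm long (y), 22 mm thick (x), from z = 28 to 70 mm. 220 g. Origin: centre of underside.
- cap0: Loose dark plum reject cap, a flat-ended disc 26 mm across and 16 mm high, 14 g, lying flat on the lane floor. Origin: centre of its underside.
- cap1: Loose dark plum reject cap, a flat-ended disc 26 mm across and 16 mm high, 14 g, lying flat on the lane floor. Origin: centre of its underside.
- cap2: Loose dark plum reject cap, a flat-ended disc 26 mm across and 16 mm high, 14 g, lying flat on the lane floor. Origin: centre of its underside.
- cap3: Loose dark plum reject cap, a flat-ended disc 26 mm across and 16 mm high, 14 g, lying flat on the lane floor. Origin: centre of its underside.
- cap4: Loose dark plum reject cap, a flat-ended disc 32 mm across and 16 mm high, 14 g, lying flat on the lane floor. Origin: centre of its underside.
- cap5: Loose dark plum reject cap, a flat-ended disc 32 mm across and 16 mm high, 14 g, lying flat on the lane floor. Origin: centre of its underside.
- bottle0: Bystander: standing mint-green bottle with dark cap, 33 mm across, 84 mm high. Origin: centre of its underside.
- bottle1: Bystander: standing mint-green bottle with dark cap, 33 mm across, 84 mm high. Origin: centre of its underside.
- bottle2: Bystander: standing mint-green bottle with dark cap, 33 mm across, 84 mm high. Origin: centre of its underside.
- tape: Bystander: roll of brown tape lying flat, 90 mm across, 24 mm high. Origin: centre of its underside.
Things that resemble listed ones, but are neither listed nor needed, are in the scene too. Leave any pink look-alike of the pusher_middle alone. Leave any yellow look-alike of the cap4 alone.

How it is judged:
On the way:
1. the fitting pusher, standing down in the lane, has pressed the caps and the gate home (gate travel over 12 mm of 15) (value of joint gate above 0.012 m and z of pusher_middle in the frame of lane below 0.02 m and x of pusher_middle in the frame of gate_face between -0.13 and -0.03 m and y of pusher_middle in the frame of lane between -0.03 and 0.03 m), for 0.1 s.
At the end, for the whole second after the job is handed in: The gate is home (travel over 12 mm of 15); all six caps rest in the lane with their centres within 80 mm of the gate's face; the fitting pusher stands upright (within 0.1 rad) and still, with its underside on the table (within 4 mm), so out of the lane (value of joint gate above 0.012 m and x of cap0 in the frame of gate_face between -0.08 and 0 m and y of cap0 in the frame of lane between -0.09 and 0.09 m and z of cap0 in the frame of lane between 0.004 and 0.03 m and linear speed of each of cap0, cap1, cap2, cap3, cap4, cap5, pusher_middle below 0.02 m/s and x of cap1 in the frame of gate_face between -0.08 and 0 m and y of cap1 in the frame of lane between -0.09 and 0.09 m and z of cap1 in the frame of lane between 0.004 and 0.03 m and x of cap2 in the frame of gate_face between -0.08 and 0 m and y of cap2 in the frame of lane between -0.09 and 0.09 m and z of cap2 in the frame of lane between 0.004 and 0.03 m and x of cap3 in the frame of gate_face between -0.08 and 0 m and y of cap3 in the frame of lane between -0.09 and 0.09 m and z of cap3 in the frame of lane between 0.004 and 0.03 m and x of cap4 in the frame of gate_face between -0.08 and 0 m and y of cap4 in the frame of lane between -0.09 and 0.09 m and z of cap4 in the frame of lane between 0.004 and 0.03 m and x of cap5 in the frame of gate_face between -0.08 and 0 m and y of cap5 in the frame of lane between -0.09 and 0.09 m and z of cap5 in the frame of lane between 0.004 and 0.03 m and height (world z) of pusher_middle between -0.004 and 0.004 m and angle between pusher_middle's own z axis and vertical below 0.1 rad); the robot touches nothing.
It fails at once if another pusher, a bottle or the tape roll is moved more than 30 mm (distance of any of pusher_narrow, pusher_long, bottle0, bottle1, bottle2, tape from where it was at the start of the episode above 0.03 m).
It fails at once if the gripper or arm touches a cap (over 1 N) (contact force between any of the fingers, the arm and cap0 above 1 N or contact force between any of the fingers, the arm and cap1 above 1 N or contact force between any of the fingers, the arm and cap2 above 1 N or contact force between any of the fingers, the arm and cap3 above 1 N or contact force between any of the fingers, the arm and cap4 above 1 N or contact force between any of the fingers, the arm and cap5 above 1 N).
It fails at once if a cap is crushed: the pusher presses on one cap with more than 45 N (contact force between pusher_middle and cap0 above 45 N or contact force between pusher_middle and cap1 above 45 N or contact force between pusher_middle and cap2 above 45 N or contact force between pusher_middle and cap3 above 45 N or contact force between pusher_middle and cap4 above 45 N or contact force between pusher_middle and cap5 above 45 N).
It also fails if it takes over 64 s, if anything falls off the work surface, if the arm or the gripper's body presses on something with over 40 N, if the wrist force passes 120 N, or if a joint passes its speed limit or range.

## Robot

A 7-joint arm with a two-finger parallel gripper is mounted at the origin on the work surface. World frame = base frame: x ahead of the robot, y to its left, z up, the work surface at z = 0. Lengths are in m, angles in rad, forces in N, time in s.
With the tool pointing down it reaches from about 0.35 to 0.9 m from the base axis. Payload 7.2 kg.
Tool frame: the origin (TCP) lies midway between the tips of the shut fingers; the grasp point (between the pads) lies 19 mm behind it; z points along the fingers, y is the line along which they close (so a half turn about z gives the same grasp; the last joint's range is limited). The gripper opens to 88 mm and grips with 3 to 60 N. Pads are 20 mm wide; open, the fingers measure 115 mm over their backs; the gripper's body (75 mm by 178 mm) begins 61 mm behind the grasp point.
Start: joints at [-1.213, 0.411, -0.013, 1.596, 0.006, 1.134, -0.082], TCP at [0.258, 0.569, 0.223] pointing down, gripper open.
Joint ranges: [-2.95, 2.95], [-0.29, 1.99], [-1.47, 1.44], [0.14, 2.54], [-1.03, 4.17], [0.13, 1.85], [-2.86, 2.86]. Speed limits (rad/s): [2.39, 2.39, 3.01, 3.01, 3.14, 3.14, 3.14].

## Interface

Orientations are given as a unit quaternion [x, y, z, w].
In Python, from rig import readout, eyes, robot gives the robot as it stands. The module is installed in compiled form; this text tells all that it offers.
- The arm moves only by the shell command python3 -m creep 'ROWS' [FORCE]. ROWS is JSON, a list that holds one entry, the list of rows, each a list of 7 numbers: the shift along the world's x, y, z as a fraction of full scale, then the turn, a rotation vector about the world's x, y, z as a fraction of full scale, then the opening, from 0 (shut) to 1 (fully open). A call has 1 to 10 rows; each row shifts and turns the commanded pose from where the row before left it; what a row does not reach is not made up. Full scale, the value 1, is 500 mm for a shift and pi rad for a turn. A row lasts 1/12 s, in which the tool goes at most 41.7 mm and 7.16 degrees, less where a joint would pass 70% of its speed; a pose out of reach is approached as far as the arm can. A call with a number of a shift or a turn outside -1 to 1 is refused whole. A call with a gripper value outside its range is refused whole. The fingers move at their own pace and stop on an object; FORCE is the grip in N (left out, the last holds). Time passes only in rows, so rows that do not move let the fingers close. It gives the time, the measured TCP pose, the force, the opening and the grip force at its end, in the units of the state.
- readout.read_state(): the state, without advancing time (a new reading comes with each control period).
- eyes.read_camera(name): name is "scene" or "top" or "wrist"; returns a dict with "frame" (480x640x3 uint8, blue, green, red), "range_z" (480x640 float32, m along the optical axis (not along the pixel's ray), 0 where there is no reading), "intrinsics" (3x3 intrinsics, pixels), "R" (3x3) and "t" (3): a world point X has camera coordinates R X + t. Camera axes: x right, y down, z forward; pixel columns grow to the right and rows downward; lengths in m; the calibration is good to about 2 mm. A picture is of the moment at which its call begins.
- robot.sign_off(): hands the job in; it is judged then, once.
The state is a dict: "t": time; "joint_positions": joint angles; "joint_vel": joint speeds; "joint_efforts": joint torques, N m; "tool_pos": TCP position; "eef_rot": TCP orientation; "wrist_force": force on the tool from outside, world axes, zero at the start; "ft_torque": the same for the moment, N m; "opening": finger opening in m; "finger_force": force on a finger pad.
Only numpy, scipy, OpenCV 4.12 (cv2) and the standard library are available. Lean on these libraries where they do the work, as an engineer would, in place of code of your own. Each camera call takes 0.05 s, during which the arm holds its last target. There are 200 camera calls.

## Working session

There is one attempt and no reset: what is moved stays moved. The work goes in short steps, Python scripts to look and compute and a shell command to move; the robot and the scene stay as the last step left them, time stands still between calls to the robot, and variables do not carry over. Pictures are saved under pics/ and viewed, at most 10 in all, crops included, and the job is handed in when it is done.

```bash
mkdir -p pics; cat > h.py <<'E'
import numpy as np, cv2
from rig import readout, eyes, robot
def cam(n):
    c=eyes.read_camera(n); K=c["intrinsics"]; z=c["range_z"]
    v,u=np.mgrid[:480,:640]
    P=np.stack([(u-K[0,2])/K[0,0]*z,(v-K[1,2])/K[1,1]*z,z],-1)
    W=(P-c["t"])@c["R"]   # R^T (P-t)
    W[z==0]=np.nan
    return c,W
E
python3 - <<'E'
from h import *
for n in("top","scene"):
    c,W=cam(n); cv2.imwrite(f"pics/{n}0.png",c["frame"]); np.savez(f"{n}0.npz",W=W,f=c["frame"])
    print(n,-c["R"].T@c["t"],c["intrinsics"][0,0])
s=readout.read_state(); print({k:np.round(v,3) for k,v in s.items()})
E
```

```text
top [0.43485059 0.01730057 1.02883143] 434.2707138617349
scene [ 1.2932844  -0.2341134   0.89575513] 518.5050980439335
{'t': np.float64(0.1), 'joint_positions': array([-1.213,  0.412, -0.013,  1.597,  0.006,  1.134, -0.082]), 'joint_vel': array([-0.002, -0.001,  0.   , -0.003, -0.   ,  0.   , -0.001]), 'joint_efforts': array([ 3.0000e-03, -5.8910e+01,  6.4400e-01, -2.9171e+01, -5.4000e-02,
        1.5000e-02,  0.0000e+00]), 'tool_pos': array([0.258, 0.569, 0.222]), 'eef_rot': array([ 0.211,  0.977, -0.001, -0.   ]), 'wrist_force': array([ 0.605, -0.706,  0.193]), 'ft_torque': array([-0.007, -0.02 ,  0.   ]), 'finger_force': np.float64(0.0), 'opening': np.float64(0.088)}
```

View pics/top0.png

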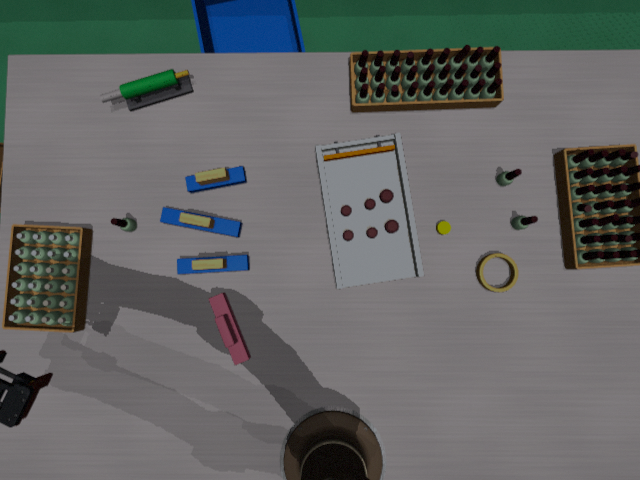

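View pics/scene0.png

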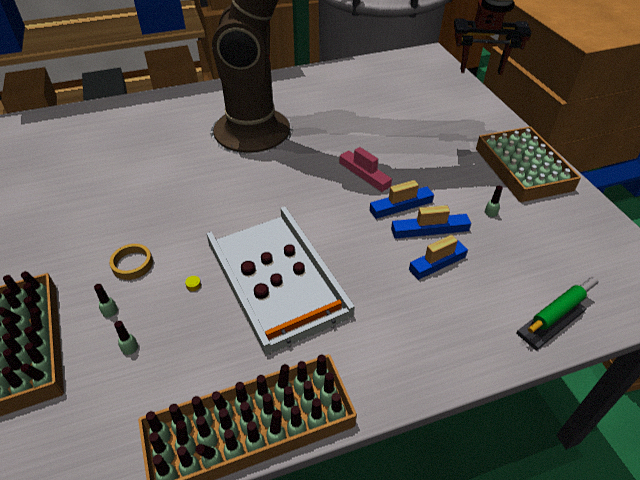

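The top view shows three blue pushers at about (216,180), (201,222) and (213,264), and a pink look-alike at (230,328). The lane is centred at (369,210) with its gate at (359,153), and the six plum caps lie in it. The yellow disc is at (443,228). Next I measure the blue blocks, lane and caps.

```bash
python3 - <<'E'
from h import *
d=np.load("top0.npz");W=d["W"];f=d["f"];hsv=cv2.cvtColor(f,cv2.COLOR_BGR2HSV)
v,u=np.mgrid[:480,:640]
def comps(m,minA):
    n,l,s,c=cv2.connectedComponentsWithStats(m.astype(np.uint8))
    return [(l==i,s[i],c[i]) for i in range(1,n) if s[i,4]>=minA]
H,S,V=hsv[...,0],hsv[...,1],hsv[...,2]
roi=(v>120)&(v<300)
for m,s,c in comps((H>100)&(H<125)&(S>150)&roi,100):
    # include rib: convex hull, top face pts 20..34mm
    P=W[m&(abs(W[...,2]-.028)<.006)]
    r=cv2.minAreaRect((P[:,:2]*1000).astype(np.float32))
    print("blue",c.round(),len(P),np.round(r[0],1),np.round(r[1],1),round(r[2],1),"z",np.median(P[:,2]).round(4))
for m,s,c in comps((H>10)&(H<35)&(S>60)&(V>120)&roi&(u<260),50):
    P=W[m&(W[...,2]>.06)]
    r=cv2.minAreaRect((P[:,:2]*1000).astype(np.float32))
    print("rib",c.round(),len(P),np.round(r[0],1),np.round(r[1],1),round(r[2],1),"z",np.median(P[:,2]).round(4))
lane=(u>300)&(u<435)&(v>120)&(v<300)
g=lane&(H<20)&(S>180)&(V>120)&(W[...,2]>.022)
P=W[g];r=cv2.minAreaRect((P[:,:2]*1000).astype(np.float32));print("gate",np.round(P.mean(0),4),np.round(r[0],1),np.round(r[1],1),r[2])
P=W[lane&(W[...,2]>.033)&(W[...,2]<.043)];r=cv2.minAreaRect((P[:,:2]*1000).astype(np.float32));print("rails",len(P),np.round(r[0],1),np.round(r[1],1),r[2],np.round(cv2.boxPoints(r)))
fl=W[lane&(abs(W[...,2]-.008)<.003)];print("floor z",np.median(fl[:,2]))
for m,s,c in comps(lane&(V<110)&(W[...,2]>.016)&(W[...,2]<.03),20):
    P=W[m];print("cap",c.round(),len(P),np.round((P.max(0)+P.min(0))/2,4),np.round(P.max(0)-P.min(0),3))
for n,(a,b) in dict(b0=(123,224),b1=(508,176),b2=(525,221),tape=(497,272)).items():
    q=W[b-12:b+12,a-14:a+14].reshape(-1,3);q=q[q[:,2]>.015];print(n,np.round(q.mean(0),3),q[:,2].max().round(3))
im=cv2.resize(f[150:290,140:270],None,fx=4,fy=4,interpolation=2);cv2.imwrite("pics/crop.png",im)
E
```

```text
blue [217. 180.] 536 [647.2 273.3] [ 37.1 137.8] 10.4 z 0.028
blue [203. 223.] 773 [546.3 306.7] [186.3  35.1] 78.9 z 0.0284
blue [214. 264.] 661 [447.7 277.2] [ 34.1 163.8] 3.3 z 0.0284
rib [210. 174.] 248 [648.8 273.6] [19.6 67. ] 10.5 z 0.0703
rib [194. 219.] 248 [546.6 306.9] [67.6 18.7] 79.1 z 0.0704
rib [ 11. 256.] 0 [0. 0.] [0. 0.] 0.0 z nan
rib [ 68. 234.] 0 [0. 0.] [0. 0.] 0.0 z nan
rib [207. 264.] 257 [447.8 277.3] [18.4 67.5] 3.1 z 0.0705
gate [ 0.7095 -0.0671  0.031 ] [708.9 -64.9] [  8.8 163.5] 8.42198371887207
rails 1740 [571.2 -84.6] [335.3 200.5] 8.49596118927002 [[ 391.  -10.]
 [ 420. -209.]
 [ 752. -159.]
 [ 722.   39.]]
floor z 0.008072067363274524
cap [370. 157.] 365 [ 0.6571 -0.0744  0.023 ] [0.184 0.199 0.014]
cap [386. 196.] 151 [ 0.6066 -0.1276  0.0231] [0.031 0.031 0.011]
cap [370. 204.] 97 [ 0.5871 -0.089   0.0232] [0.024 0.024 0.012]
cap [346. 210.] 98 [ 0.5723 -0.033   0.0232] [0.025 0.023 0.013]
cap [412. 247.] 77 [ 0.4909 -0.1845  0.023 ] [0.142 0.022 0.014]
cap [392. 226.] 149 [ 0.5343 -0.1387  0.0227] [0.031 0.031 0.011]
cap [372. 233.] 95 [ 0.5192 -0.093   0.0236] [0.023 0.024 0.009]
cap [348. 235.] 96 [ 0.5148 -0.0375  0.0242] [0.024 0.024 0.009]
b0 [0.54  0.475 0.048] 0.088
b1 [ 0.645 -0.401  0.048] 0.086
b2 [ 0.542 -0.432  0.048] 0.088
tape [ 0.436 -0.361  0.024] 0.028
  return _methods._mean(a, axis=axis, dtype=dtype,
  ret = ret.dtype.type(ret / rcount)
```

View pics/crop.png

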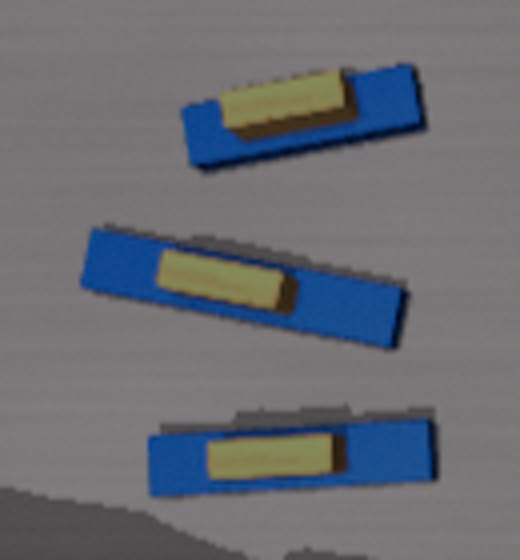

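The bottom blue block, full-image (213,264), measures 164 x 34 mm, so it is pusher_middle. The other two measure 138 mm at (217,180) and 186 mm at (203,223), and the pink one is a look-alike. The crop confirms the bottom block is blue with a wooden rib and free around it. Lane origin is about (583,-83) mm with a yaw of 8.5°. I move above the rib now.

```bash
python3 -m creep '[[[0.038,-0.0584,0,0,0,-0.0346,0.6],[0.038,-0.0584,0,0,0,-0.0346,0.6],[0.038,-0.0584,0,0,0,-0.0346,0.6],[0.038,-0.0584,0,0,0,-0.0346,0.6],[0.038,-0.0584,0,0,0,-0.0346,0.6],[0.038,-0.0584,0,0,0,-0.0346,0.6],[0.038,-0.0584,0,0,0,-0.0346,0.6],[0.038,-0.0584,0,0,0,-0.0346,0.6],[0.038,-0.0584,0,0,0,-0.0346,0.6],[0.038,-0.0584,0,0,0,-0.0346,0.6]]]' 40; python3 -m creep '[[[0,0,0,0,0,0,0.6],[0,0,0,0,0,0,0.6]]]'
cat >> h.py <<'E'
from scipy.spatial.transform import Rotation as Ro
A=np.radians(8.5); O=np.array([.5831,-.0828])
def rep():
    s=readout.read_state(); M=Ro.from_quat(s["eef_rot"]).as_matrix(); p=s["tool_pos"]; d=p[:2]-O
    L=np.array([[np.cos(A),np.sin(A)],[-np.sin(A),np.cos(A)]])
    print("t%.2f"%s["t"],"tcp",np.round(p*1000,1),"yaw_y",np.degrees(np.arctan2(M[1,1],M[0,1])).round(2),"tool z",M[:,2].round(3),"lane",(L@d*1000).round(1),"F",s["wrist_force"].round(1),"Flane",(L@s["wrist_force"][:2]).round(1),"open",s["opening"].round(4),"grip",s["finger_force"].round(1))
E
python3 -c "
from h import *;rep()"
```

```text
t: 0.93
tool_pos: [0.4486, 0.2755, 0.2225]
eef_rot: [0.688, 0.725, -0.0, -0.0]
wrist_force: [1.3, 1.1, 0.7]
opening: 0.0528
finger_force: 0.0
t: 1.1
tool_pos: [0.4491, 0.2752, 0.2226]
eef_rot: [0.688, 0.726, -0.0, 0.0]
wrist_force: [-0.9, 1.2, 0.4]
opening: 0.0528
finger_force: 0.0Traceback (most recent call last):
  File "<string>", line 2, in <module>
    from h import *;rep()
                    ~~~^^
  File "h.py", line 15, in rep
    print("t%.2f"%s["t"],"tcp",np.round(p*1000,1),"yaw_y",np.degrees(np.arctan2(M[1,1],M[0,1])).round(2),"tool z",M[:,2].round(3),"lane",(L@d*1000).round(1),"F",s["wrist_force"].round(1),"Flane",(L@s["wrist_force"][:2]).round(1),"open",s["opening"].round(4),"grip",s["finger_force"].round(1))
                                                                                                                                                                                                                                            ^^^^^^^^^^^^^^^^^^
AttributeError: 'float' object has no attribute 'round'
```

```bash
sed -i 's/s\["opening"\].round(4)/np.round(s["opening"],4)/;s/s\["finger_force"\].round(1)/np.round(s["finger_force"],1)/' h.py
python3 -m creep '[[[-0.0024,0.004,-0.07,0,0,0,0.6],[0,0,-0.07,0,0,0,0.6],[0,0,-0.07,0,0,0,0.6],[0,0,-0.06,0,0,0,0.6],[0,0,-0.05,0,0,0,0.6],[0,0,-0.036,0,0,0,0.6],[0,0,-0.02,0,0,0,0.6],[0,0,0,0,0,0,0.6]]]' 40; python3 -c "
from h import *;rep()"
```

```text
t: 1.77
tool_pos: [0.445, 0.2795, 0.0325]
eef_rot: [0.685, 0.728, -0.002, -0.001]
wrist_force: [-1.3, 0.1, 0.1]
opening: 0.0529
finger_force: 0.0
t1.77 tcp [445.  279.5  32.5] yaw_y 3.47 tool z [-0.003 -0.002 -1.   ] lane [-83.  378.8] F [-1.3  0.1  0.1] Flane [-1.2  0.3] open 0.0529 grip 0.0
```

```bash
python3 -m creep '[[[0,0,0,0,0,0,0],[0,0,0,0,0,0,0],[0,0,0,0,0,0,0],[0,0,0,0,0,0,0],[0,0,0,0,0,0,0],[0,0,0,0,0,0,0]]]' 40; python3 -c "
from h import *;rep()"
```

```text
t: 2.27
tool_pos: [0.4478, 0.2796, 0.0355]
eef_rot: [0.686, 0.727, 0.001, 0.0]
wrist_force: [1.3, 0.5, 4.5]
opening: 0.0215
finger_force: 40.0
t2.27 tcp [447.8 279.6  35.5] yaw_y 3.32 tool z [ 0.002  0.001 -1.   ] lane [-80.2 378.5] F [1.3 0.5 4.5] Flane [1.4 0.3] open 0.0215 grip 40.0
```

```bash
python3 -m creep '[[[0,0,0.04,0,0,0,0],[0,0,0.06,0,0,0,0],[0,0,0.06,0,0,0,0],[0,0,0.04,0,0,0,0],[0,0,0,0,0,0,0]]]'; python3 -m creep '[[[0.0013,-0.0763,0,0,0,0.0029,0],[0.0013,-0.0763,0,0,0,0.0029,0],[0.0013,-0.0763,0,0,0,0.0029,0],[0.0013,-0.0763,0,0,0,0.0029,0],[0.0013,-0.0763,0,0,0,0.0029,0],[0.0013,-0.0763,0,0,0,0.0029,0],[0.0013,-0.0763,0,0,0,0.0029,0],[0.0013,-0.0763,0,0,0,0.0029,0],[0.0013,-0.0763,0,0,0,0.0029,0],[0.0013,-0.0763,0,0,0,0.0029,0]]]';python3 -m creep '[[[0,0,0,0,0,0,0],[0,0,0,0,0,0,0],[0,0,0,0,0,0,0]]]'; python3 - <<'E'
from h import *;rep()
for n in("top","scene"):
    c,W=cam(n); cv2.imwrite(f"pics/{n}1.png",c["frame"]); np.savez(f"{n}1.npz",W=W,f=c["frame"])
rep()
a=cv2.imread("pics/top1.png")[120:320,280:460];b=cv2.imread("pics/scene1.png")[150:380,170:400]
cv2.imwrite("pics/m1.png",np.hstack([cv2.resize(a,(400,444)),cv2.resize(b,(400,444))]))
E
```

```text
t: 2.68
tool_pos: [0.4488, 0.2803, 0.1387]
eef_rot: [0.686, 0.727, 0.003, 0.0]
wrist_force: [1.3, 0.9, -0.9]
opening: 0.0218
finger_force: 40.0
t: 3.52
tool_pos: [0.4524, -0.1039, 0.1339]
eef_rot: [0.652, 0.758, -0.0, -0.0]
wrist_force: [0.8, 0.5, -1.8]
opening: 0.0215
finger_force: 40.0
t: 3.77
tool_pos: [0.4528, -0.1019, 0.1339]
eef_rot: [0.653, 0.758, -0.0, -0.001]
wrist_force: [0.2, 0.3, -3.5]
opening: 0.0217
finger_force: 40.0
t3.77 tcp [ 452.8 -101.9  133.9] yaw_y 8.5 tool z [-0.001  0.    -1.   ] lane [-131.7    0.3] F [ 0.2  0.3 -3.5] Flane [0.2 0.3] open 0.0217 grip 40.0
t3.87 tcp [ 453.2 -100.9  134.1] yaw_y 8.65 tool z [-0.001  0.001 -1.   ] lane [-131.2    1.3] F [ 1.   0.1 -2.8] Flane [ 1.  -0.1] open 0.022 grip 40.0
```

View pics/m1.png

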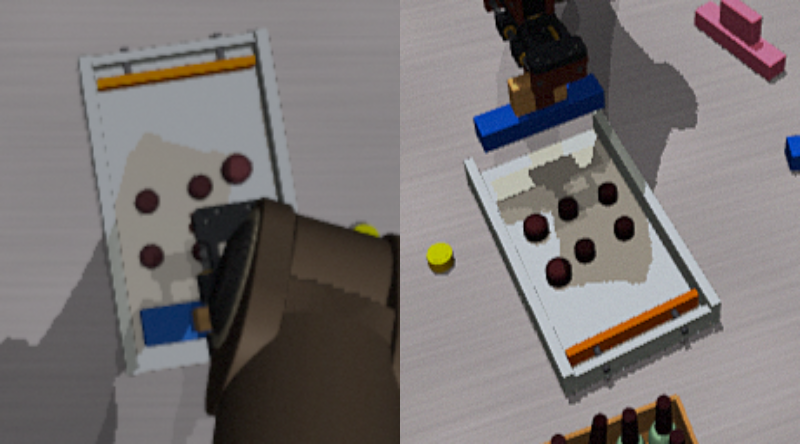

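The pusher hangs level above the lane mouth: the left panel shows its block end at (175,325) inside the left rail, and the right panel shows it at (540,112). All six caps are clear ahead of it. I measure its ends and the rails in lane coordinates.

```bash
python3 - <<'E'
from h import *
L=np.array([[np.cos(A),np.sin(A)],[-np.sin(A),np.cos(A)]])
for n in("scene0","top0","scene1","top1"):
    d=np.load(n+".npz");W=d["W"];h=cv2.cvtColor(d["f"],cv2.COLOR_BGR2HSV)
    l=(W[...,:2]-O)@L.T*1000;z=W[...,2]*1000
    if n[-1]=="1":
        m=(h[...,0]>100)&(h[...,0]<125)&(h[...,1]>150)&(abs(l[...,1])<120)&(abs(l[...,0]+130)<60)&(z>60)
        p=l[m];print(n,"pusher n",len(p),"y",np.percentile(p[:,1],[0,1,99,100]).round(1),"x",np.percentile(p[:,0],[0,1,99,100]).round(1),"z",np.percentile(z[m],[1,50,99]).round(1))
        r=cv2.minAreaRect(p.astype(np.float32));print(np.round(r[0],1),np.round(r[1],1),r[2])
    for a,b in((-160,-60),(-40,100)):
      for s in(1,-1):
        q=(l[...,0]>a)&(l[...,0]<b)&(abs(z-38)<3)&(s*l[...,1]>75)&(s*l[...,1]<110)
        print(n,"rail",s,(a,b),q.sum(),np.percentile(l[q][:,1],[2,50,98]).round(1) if q.sum() else "")
E
```

```text
scene0 rail 1 (-160, -60) 168 [86.5 92.6 99.8]
scene0 rail -1 (-160, -60) 186 [-100.1  -93.9  -87.5]
scene0 rail 1 (-40, 100) 289 [86.4 92.7 99.6]
scene0 rail -1 (-40, 100) 335 [-100.   -93.9  -87.6]
top0 rail 1 (-160, -60) 231 [87.3 93.7 99.7]
top0 rail -1 (-160, -60) 232 [-99.9 -93.3 -86.9]
top0 rail 1 (-40, 100) 304 [87.4 93.7 99.8]
top0 rail -1 (-40, 100) 332 [-99.5 -93.  -86.6]
scene1 pusher n 1221 y [-83.9 -82.8  78.6  80. ] x [-183.  -147.9  -91.1  -72.8] z [103.  125.  458.7]
[-124.3   -3.6] [163.4  98. ] 70.13029479980469
scene1 rail 1 (-160, -60) 164 [86.6 92.5 99.4]
scene1 rail -1 (-160, -60) 192 [-99.8 -93.7 -87.4]
scene1 rail 1 (-40, 100) 289 [86.3 92.6 99.5]
scene1 rail -1 (-40, 100) 339 [-100.2  -94.   -87.4]
top1 pusher n 396 y [21.8 24.4 80.  80.3] x [-150.  -149.6 -116.9 -106.8] z [122.9 126.6 229.7]
[-128.5   51.1] [42.7 58.7] 0.6960800886154175
top1 rail 1 (-160, -60) 229 [87.3 93.5 99.8]
top1 rail -1 (-160, -60) 0 
top1 rail 1 (-40, 100) 312 [87.5 93.5 99.9]
top1 rail -1 (-40, 100) 310 [-99.4 -93.2 -86.6]
```

The pusher sits about 2 mm toward -y, so I correct that and lower it to about 3 mm above the lane floor (TCP z about 47 mm).

```bash
python3 -m creep '[[[-0.0006,0.004,-0.02,0,0,0,0],[0,0,-0.03,0,0,0,0],[0,0,-0.03,0,0,0,0],[0,0,-0.03,0,0,0,0],[0,0,-0.03,0,0,0,0],[0,0,-0.02,0,0,0,0],[0,0,-0.014,0,0,0,0],[0,0,0,0,0,0,0],[0,0,0,0,0,0,0]]]'; python3 - <<'E'
from h import *;rep()
c,W=cam("scene");f=c["frame"];rep()
L=np.array([[np.cos(A),np.sin(A)],[-np.sin(A),np.cos(A)]])
h=cv2.cvtColor(f,cv2.COLOR_BGR2HSV);l=(W[...,:2]-O)@L.T*1000;z=W[...,2]*1000
m=(h[...,0]>100)&(h[...,0]<125)&(h[...,1]>150)&(abs(l[...,1])<100)&(abs(l[...,0]+130)<60)&(z>0)&(z<60)
t=m&(z>np.percentile(z[m],99)-4);print(np.percentile(z[m],[1,50,95,99]).round(1),np.percentile(l[m][:,1],[1,99]).round(1),np.percentile(l[t][:,0],[1,99]).round(1))
E
```

```text
t: 4.62
tool_pos: [0.4531, -0.1001, 0.0475]
eef_rot: [0.652, 0.758, -0.0, -0.0]
wrist_force: [-0.5, -0.3, -1.4]
opening: 0.0218
finger_force: 40.0
t4.62 tcp [ 453.1 -100.1   47.5] yaw_y 8.57 tool z [-0.001 -0.    -1.   ] lane [-131.1    2.2] F [-0.5 -0.3 -1.4] Flane [-0.5 -0.2] open 0.0218 grip 40.0
t4.67 tcp [ 453.5 -100.2   47.9] yaw_y 8.55 tool z [ 0. -0. -1.] lane [-130.8    1.9] F [-0.9 -0.6 -1.8] Flane [-0.9 -0.5] open 0.022 grip 40.0
[15.4 37.5 42.2 44. ] [-81.7  80.1] [-146.9 -109.8]
```

```bash
python3 -m creep '[[[0.0198,0.003,0,0,0,0,0],[0.0198,0.003,0,0,0,0,0],[0.0198,0.003,0,0,0,0,0],[0.0198,0.003,0,0,0,0,0],[0.0198,0.003,0,0,0,0,0],[0.0198,0.003,0,0,0,0,0],[0.0198,0.003,0,0,0,0,0],[0.0198,0.003,0,0,0,0,0],[0.0198,0.003,0,0,0,0,0],[0.0198,0.003,0,0,0,0,0]]]'; python3 -c "
from h import *;rep()"
```

```text
t: 5.5
tool_pos: [0.553, -0.0851, 0.0475]
eef_rot: [0.652, 0.758, -0.0, -0.0]
wrist_force: [-0.7, 0.8, -3.0]
opening: 0.0216
finger_force: 40.0
t5.50 tcp [553.  -85.1  47.5] yaw_y 8.54 tool z [-0.  0. -1.] lane [-30.2   2.1] F [-0.7  0.8 -3. ] Flane [-0.6  0.8] open 0.0216 grip 40.0
```

```bash
python3 -m creep '[[[0.0198,0.003,0,0,0,0,0],[0.0198,0.003,0,0,0,0,0],[0.0198,0.003,0,0,0,0,0],[0.0198,0.003,0,0,0,0,0],[0,0,0,0,0,0,0]]]'; python3 - <<'E'
from h import *;rep()
c,W=cam("scene");rep()
cv2.imwrite("pics/s2.png",cv2.resize(c["frame"][190:370,190:390],(800,600),interpolation=2))
E
```

```text
t: 5.92
tool_pos: [0.5943, -0.0786, 0.0477]
eef_rot: [0.652, 0.758, 0.001, 0.001]
wrist_force: [-0.4, 1.1, -2.5]
opening: 0.0217
finger_force: 40.0
t5.92 tcp [594.3 -78.6  47.7] yaw_y 8.61 tool z [ 0.002 -0.    -1.   ] lane [11.6  2.5] F [-0.4  1.1 -2.5] Flane [-0.3  1.2] open 0.0217 grip 40.0
t5.97 tcp [592.9 -79.   47.6] yaw_y 8.59 tool z [ 0.001 -0.    -1.   ] lane [10.3  2.3] F [-0.6  0.6 -1.2] Flane [-0.5  0.7] open 0.022 grip 40.0
```

View pics/s2.png

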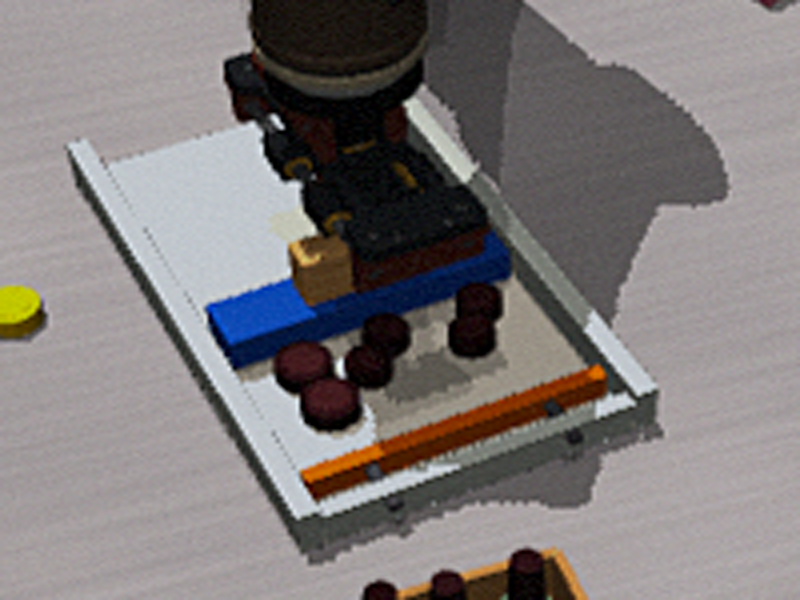

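The six caps ride ahead of the pusher in three pairs, between (304,365) and (480,330), and the gate face at (460,430) is not yet touched. I continue in gentler steps and watch the force.

```bash
python3 -m creep '[[[0.01,0.0015,0,0,0,0,0],[0.01,0.0015,0,0,0,0,0],[0.01,0.0015,0,0,0,0,0],[0.01,0.0015,0,0,0,0,0],[0.01,0.0015,0,0,0,0,0]]]'; python3 -c "
from h import *;rep()"
```

```text
t: 6.38
tool_pos: [0.6172, -0.0755, 0.0477]
eef_rot: [0.652, 0.758, 0.0, -0.0]
wrist_force: [-0.5, -0.2, -2.2]
opening: 0.0216
finger_force: 40.0
t6.38 tcp [617.2 -75.5  47.7] yaw_y 8.54 tool z [-0.  0. -1.] lane [34.8  2.2] F [-0.5 -0.2 -2.2] Flane [-0.5 -0.1] open 0.0216 grip 40.0
```

```bash
python3 -m creep '[[[0.004,0.0006,0,0,0,0,0],[0.004,0.0006,0,0,0,0,0],[0.004,0.0006,0,0,0,0,0],[0.004,0.0006,0,0,0,0,0]]]'; python3 -c "
from h import *;rep()"
```

```text
t: 6.72
tool_pos: [0.6247, -0.0744, 0.0476]
eef_rot: [0.652, 0.758, -0.0, -0.0]
wrist_force: [-0.1, -0.3, -1.4]
opening: 0.0218
finger_force: 40.0
t6.72 tcp [624.7 -74.4  47.6] yaw_y 8.54 tool z [-0. -0. -1.] lane [42.4  2.1] F [-0.1 -0.3 -1.4] Flane [-0.1 -0.2] open 0.0218 grip 40.0
```

```bash
cat >> h.py <<'E'
def lanev(tag,save=None):
    c,W=cam("scene");f=c["frame"]
    L=np.array([[np.cos(A),np.sin(A)],[-np.sin(A),np.cos(A)]])
    h=cv2.cvtColor(f,cv2.COLOR_BGR2HSV);l=(W[...,:2]-O)@L.T*1000;z=W[...,2]*1000
    g=(h[...,0]<22)&(h[...,1]>180)&(h[...,2]>90)&(abs(l[...,1])<88)&(l[...,0]>100)&(l[...,0]<150)&(z>27)&(z<35)
    p=(h[...,0]>100)&(h[...,0]<125)&(h[...,1]>150)&(abs(l[...,1])<100)&(z>36)&(z<43)
    print(tag,"gate top x mid",np.median(l[g][:,0]).round(1),"n",g.sum(),"pusher y",np.percentile(l[p][:,1],[1,99]).round(1) if p.any() else "","front x",np.percentile(l[p][:,0],98).round(1) if p.any() else "")
    if save: cv2.imwrite(save,cv2.resize(f[190:370,190:390],(800,600),interpolation=2))
    return f,l,z,h
E
python3 -c "
from h import *
d=np.load('scene0.npz');import h
h.cam_=h.cam;h.cam=lambda n:({'frame':d['f']},d['W']);lanev('start');h.cam=h.cam_;lanev('now')"
```

```text
start gate top x mid 129.2 n 329 pusher y  front x 
now gate top x mid 129.4 n 329 pusher y [-81.4  80.4] front x 61.6
```

```bash
python3 -m creep '[[[0.004,0.0006,0,0,0,0,0],[0.004,0.0006,0,0,0,0,0],[0.004,0.0006,0,0,0,0,0],[0.004,0.0006,0,0,0,0,0],[0.004,0.0006,0,0,0,0,0]]]' | grep force; python3 -c "
from h import *;rep();lanev('a')"
```

```text
wrist_force: [-10.1, -0.9, 4.4]
finger_force: 40.0
t7.18 tcp [631.5 -74.   47.1] yaw_y 8.42 tool z [-0.006 -0.    -1.   ] lane [49.1  1.6] F [-10.1  -0.9   4.4] Flane [-10.1   0.6] open 0.0217 grip 40.0
a gate top x mid 135.0 n 327 pusher y [-82.2  78.2] front x 68.0
```

```bash
python3 -m creep '[[[0.004,0.0006,0,0,0,0,0],[0.004,0.0006,0,0,0,0,0],[0.004,0.0006,0,0,0,0,0]]]' | grep force; python3 -c "
from h import *;rep();lanev('b','pics/s3.png')"
```

```text
wrist_force: [-9.9, -1.8, 3.3]
finger_force: 40.0
t7.48 tcp [637.5 -73.2  47.1] yaw_y 8.42 tool z [-0.006 -0.    -1.   ] lane [55.3  1.5] F [-9.9 -1.8  3.3] Flane [-10.1  -0.3] open 0.0221 grip 40.0
b gate top x mid 140.8 n 325 pusher y [-82.3  78.5] front x 74.4
```

View pics/s3.png

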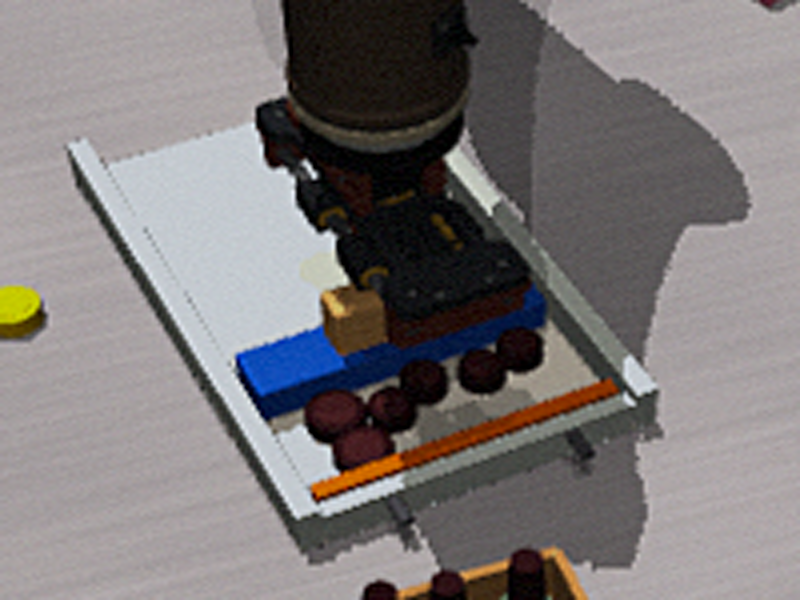

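The gate has moved about 11.5 mm at a steady 10 N. The two larger caps at (335,415) and (362,448) form the column against it, and the other four lie along the pusher. About 3 mm remain, so I use 1 mm rows.

```bash
python3 -m creep '[[[0.002,0.0003,0,0,0,0,0],[0.002,0.0003,0,0,0,0,0],[0.002,0.0003,0,0,0,0,0]]]' | grep force; python3 -c "
from h import *;rep();lanev('c')"
```

```text
wrist_force: [-15.2, -0.1, 8.0]
finger_force: 40.1
t7.78 tcp [639.6 -72.8  47. ] yaw_y 8.41 tool z [-0.008  0.    -1.   ] lane [57.4  1.6] F [-15.2  -0.1   8. ] Flane [-15.    2.1] open 0.0217 grip 40.1
c gate top x mid 142.2 n 332 pusher y [-82.3  78.6] front x 76.0
```

```bash
python3 -m creep '[[[0.001,0.0002,0,0,0,0,0],[0.001,0.0002,0,0,0,0,0]]]' | grep force; python3 -c "
from h import *;rep();lanev('d')"
```

```text
wrist_force: [-15.7, -1.2, 10.3]
finger_force: 40.2
t8.00 tcp [639.8 -72.7  47.1] yaw_y 8.38 tool z [-0.01  0.   -1.  ] lane [57.6  1.6] F [-15.7  -1.2  10.3] Flane [-15.7   1.1] open 0.0221 grip 40.2
d gate top x mid 142.6 n 331 pusher y [-82.2  78.8] front x 76.2
```

```bash
python3 -m creep '[[[0.001,0.0002,0.001,0,0,0,0],[0.001,0.0002,0.001,0,0,0,0]]]' | grep force; python3 - <<'E'
from h import *
import h as H
rep();f,l,z,h=lanev('e','pics/s4.png')
d=np.load('scene0.npz');l0=(d['W'][...,:2]-O)@np.array([[np.cos(A),np.sin(A)],[-np.sin(A),np.cos(A)]]).T*1000;z0=d['W'][...,2]*1000;h0=cv2.cvtColor(d['f'],cv2.COLOR_BGR2HSV)
for ll,zz,hh in((l0,z0,h0),(l,z,h)):
    o=(hh[...,0]<22)&(hh[...,1]>180)&(hh[...,2]>80)&(abs(ll[...,1])<80)&(ll[...,0]>100)&(ll[...,0]<160)&(zz>28)
    w=(hh[...,1]<100)&(abs(ll[...,1])<80)&(ll[...,0]>130)&(ll[...,0]<162)&(zz>26)&(zz<34)
    print("gate",np.percentile(ll[o][:,0],[3,50,97]).round(1),"wall",np.percentile(ll[w][:,0],[3,50,97]).round(1),o.sum(),w.sum())
E
```

```text
wrist_force: [-15.4, -2.4, 1.5]
finger_force: 40.2
t8.22 tcp [640.  -72.7  47.3] yaw_y 8.36 tool z [-0.011 -0.    -1.   ] lane [57.8  1.6] F [-15.4  -2.4   1.5] Flane [-15.5  -0.1] open 0.0215 grip 40.2
e gate top x mid 142.5 n 331 pusher y [-82.2  78.4] front x 76.7
gate [124.3 129.4 134.2] wall [147.3 154.2 159.9] 310 417
gate [137.3 142.5 147.4] wall [146.6 153.7 159.4] 309 455
```

View pics/s4.png

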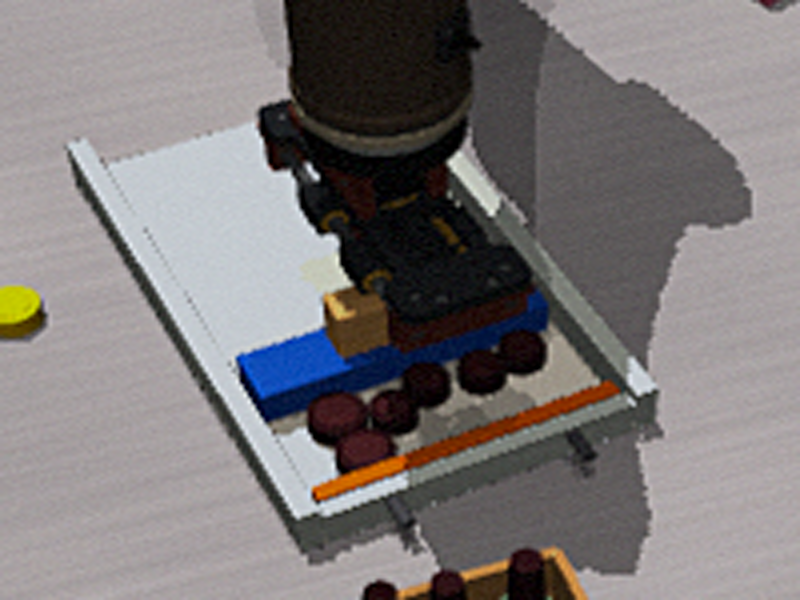

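The gate shows about 13 mm of travel, just over the threshold, and lies close to the end wall at (470,440). Force is 15 N. I raise the pusher 1 mm so it doesn't dig in, then press a little more firmly.

```bash
python3 -m creep '[[[0.002,0.0003,0.002,0,0,0,0],[0.004,0.0006,0,0,0,0,0]]]' | grep force; python3 -c "
from h import *;rep();lanev('f')"
```

```text
wrist_force: [-20.9, -0.3, 5.1]
finger_force: 40.4
t8.43 tcp [641.  -72.4  47.3] yaw_y 8.32 tool z [-0.015  0.    -1.   ] lane [58.8  1.7] F [-20.9  -0.3   5.1] Flane [-20.7   2.8] open 0.0221 grip 40.4
f gate top x mid 142.8 n 323 pusher y [-82.3  78.1] front x 77.6
```

```bash
python3 -m creep '[[[0.004,0.0006,0,0,0,0,0],[0.004,0.0006,0,0,0,0,0]]]' | grep force; python3 -c "
from h import *;rep();lanev('g')"
```

```text
wrist_force: [-25.1, 2.1, 8.9]
finger_force: 41.4
t8.65 tcp [643.8 -71.   47.3] yaw_y 8.32 tool z [-0.018  0.002 -1.   ] lane [61.7  2.7] F [-25.1   2.1   8.9] Flane [-24.5   5.8] open 0.0226 grip 41.4
g gate top x mid 143.1 n 294 pusher y [-81.3  78.2] front x 83.3
```

Force rose from 15 to 25 N with almost no gate motion, so the gate is at its stop. Now I back off along the lane, lift, and move to a free spot near (470,150) mm.

```bash
python3 -m creep '[[[-0.002,-0.0003,0,0,0,0,0],[-0.006,-0.0009,0,0,0,0,0],[-0.012,-0.0018,0,0,0,0,0],[-0.02,-0.003,0,0,0,0,0],[-0.02,-0.003,0,0,0,0,0],[0,0,0,0,0,0,0]]]' | grep force; python3 -c "
from h import *;rep();lanev('h','pics/s5.png')"
```

```text
wrist_force: [0.4, 0.0, -1.5]
finger_force: 39.3
t9.20 tcp [621.4 -75.2  49.7] yaw_y 8.49 tool z [-0.001 -0.    -1.   ] lane [39.   1.9] F [ 0.4  0.  -1.5] Flane [ 0.4 -0.1] open 0.022 grip 39.3
h gate top x mid 142.2 n 331 pusher y [-82.5  79. ] front x 59.1
```

View pics/s5.png

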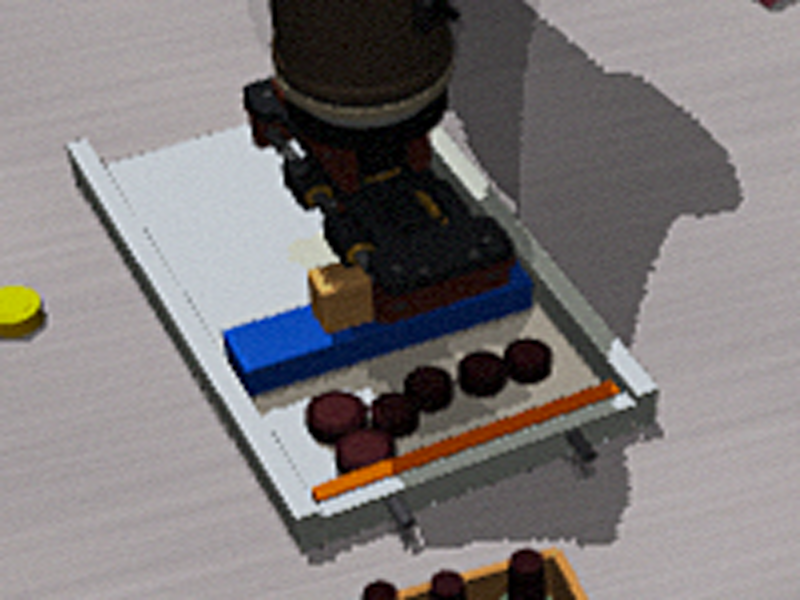

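The gate appears against its stop, with caps in one pile at (310–550, 340–480). I verify travel by ray-projecting the gate's orange pixels onto its top plane, before and after, in both cameras.

```bash
python3 - <<'E'
from h import *
L=np.array([[np.cos(A),np.sin(A)],[-np.sin(A),np.cos(A)]])
v,u=np.mgrid[:480,:640]
for n in("top","scene"):
    c,W=cam(n);K,R,t=c["intrinsics"],c["R"],c["t"];C=-R.T@t
    ray=np.stack([(u-K[0,2])/K[0,0],(v-K[1,2])/K[1,1],np.ones_like(u,float)],-1)@R
    def pl(zp): return (C+ray*((zp-C[2])/ray[...,2])[...,None])[...,:2]
    G=(pl(.031)-O)@L.T*1000
    Wl=(pl(.030)-O)@L.T*1000
    for nm,f,WW in(("start",np.load(n+"0.npz")["f"],np.load(n+"0.npz")["W"]),("now",c["frame"],W)):
        h=cv2.cvtColor(f,cv2.COLOR_BGR2HSV);z=WW[...,2]*1000
        o=(h[...,0]<22)&(h[...,1]>150)&(h[...,2]>60)
        res=[]
        for y0 in range(-70,75,20):
            s=o&(abs(G[...,1]-y0)<10)&(G[...,0]>95)&(G[...,0]<160)&(z>28)
            res.append((round(float(G[s][:,0].mean()),1),int(s.sum())) if s.sum()>8 else None)
        print(n,nm,res)
E
```

```text
top start [(126.2, 35), (126.2, 33), (126.2, 34), (126.5, 34), (126.0, 34), (126.2, 36), (126.3, 37), (125.9, 35)]
top now [None, None, None, None, None, (139.9, 26), (140.0, 39), (140.1, 36)]
scene start [(129.6, 46), (129.5, 44), (129.5, 41), (129.6, 42), (129.5, 40), (129.9, 40), (129.6, 40), (129.8, 38)]
scene now [(142.6, 41), (142.2, 43), (142.8, 44), (142.4, 41), (142.7, 41), (142.9, 40), (143.1, 41), (142.8, 38)]
```

Top view gives the gate centre at lane x = 140.0, which is the fully home position (135+5), up from 126. The gate is home. Now I lift straight up and carry the pusher out.

```bash
python3 -m creep '[[[0,0,0.02,0,0,0,0],[0,0,0.04,0,0,0,0],[0,0,0.06,0,0,0,0],[0,0,0.06,0,0,0,0],[0,0,0.03,0,0,0,0],[0,0,0,0,0,0,0]]]' | grep force; python3 -m creep '[[[-0.03,0.05,0,0,0,0,0],[-0.04,0.06,0,0,0,0,0],[-0.04,0.06,0,0,0,0,0],[-0.04,0.06,0,0,0,0,0],[-0.04,0.06,0,0,0,0,0],[-0.04,0.06,0,0,0,0,0],[-0.04,0.06,0,0,0,0,0],[-0.04,0.04,0,0,0,0,0],[0,0,0,0,0,0,0],[0,0,0,0,0,0,0]]]'|grep force; python3 - <<'E'
from h import *;rep()
c,W=cam("scene");h=cv2.cvtColor(c["frame"],cv2.COLOR_BGR2HSV)
m=(h[...,0]>100)&(h[...,0]<125)&(h[...,1]>150)&(abs(W[...,0]-.46)<.06)&(abs(W[...,1]-.15)<.1)&(W[...,2]>.06)&(W[...,2]<.2)
P=W[m]*1000;print(len(P),np.percentile(P,[1,50,99],axis=0).round(1));rep()
# tilt of front face / top edge along y
T=P[P[:,2]>np.percentile(P[:,2],60)];print(np.polyfit(T[:,1],T[:,2],1))
E
```

```text
wrist_force: [0.2, -1.5, -1.8]
finger_force: 39.3
wrist_force: [1.0, -0.3, -1.9]
finger_force: 39.5
t10.68 tcp [466.7 151.9 154.2] yaw_y 8.77 tool z [-0.001  0.    -1.   ] lane [-80.5 249.4] F [ 1.  -0.3 -1.9] Flane [ 1.  -0.4] open 0.0218 grip 39.5
980 [[450.7  67.  122.3]
 [480.2 132.4 144. ]
 [496.  227.2 150.3]]
t10.73 tcp [467.7 150.6 154.4] yaw_y 8.62 tool z [-0. -0. -1.] lane [-79.6 247.9] F [ 1.4 -0.3 -1.9] Flane [ 1.3 -0.5] open 0.0223 grip 39.5
[-6.92385930e-04  1.47678999e+02]
```

```bash
python3 -m creep '[[[0,0,-0.04,0,0,0,0],[0,0,-0.06,0,0,0,0],[0,0,-0.06,0,0,0,0],[0,0,-0.04,0,0,0,0],[0,0,-0.02,0,0,0,0],[0,0,-0.009,0,0,0,0],[0,0,-0.004,0,0,0,0],[0,0,0,0,0,0,0]]]'; python3 -c "
from h import *;rep()"
```

```text
t: 11.4
tool_pos: [0.4686, 0.1501, 0.0385]
eef_rot: [0.653, 0.757, 0.0, 0.0]
wrist_force: [-0.4, -0.4, -0.9]
opening: 0.0216
finger_force: 39.5
t11.40 tcp [468.6 150.1  38.5] yaw_y 8.49 tool z [ 0.001  0.    -1.   ] lane [-78.8 247.2] F [-0.4 -0.4 -0.9] Flane [-0.5 -0.4] open 0.0216 grip 39.5
```

```bash
python3 -m creep '[[[0,0,-0.002,0,0,0,0],[0,0,-0.002,0,0,0,0],[0,0,-0.002,0,0,0,0],[0,0,0,0,0,0,0]]]'; python3 -c "
from h import *;rep()"
```

```text
t: 11.73
tool_pos: [0.4684, 0.1507, 0.0358]
eef_rot: [0.652, 0.758, 0.001, 0.0]
wrist_force: [-0.1, -1.2, 1.1]
opening: 0.0221
finger_force: 39.5
t11.73 tcp [468.4 150.7  35.8] yaw_y 8.54 tool z [ 0.001  0.001 -1.   ] lane [-78.9 247.9] F [-0.1 -1.2  1.1] Flane [-0.3 -1.2] open 0.0221 grip 39.5
```

The vertical force has gone from -0.9 to +1.1 N, so the pusher is resting on the table. I release, lift, and look.

```bash
python3 -m creep '[[[0,0,0,0,0,0,0.3],[0,0,0,0,0,0,0.6],[0,0,0,0,0,0,0.6],[0,0,0,0,0,0,0.6],[0,0,0.02,0,0,0,0.6],[0,0,0.04,0,0,0,0.6],[0,0,0.06,0,0,0,0.6],[0,0,0.06,0,0,0,0.6],[0,0,0.06,0,0,0,0.6],[0,0,0.06,0,0,0,0.6]]]'; python3 -m creep '[[[-0.04,0.08,0.04,0,0,0,0.6],[-0.04,0.08,0.04,0,0,0,0.6],[-0.04,0.08,0,0,0,0,0.6],[-0.04,0.08,0,0,0,0,0.6],[-0.04,0.08,0,0,0,0,0.6],[-0.04,0.08,0,0,0,0,0.6],[0,0.08,0,0,0,0,0.6],[0,0,0,0,0,0,0.6],[0,0,0,0,0,0,0.6]]]' | grep pos; python3 - <<'E'
from h import *
c,W=cam("top");f=c["frame"];cv2.imwrite("pics/end.png",f)
h=cv2.cvtColor(f,cv2.COLOR_BGR2HSV);H,S,V=h[...,0],h[...,1],h[...,2]
L=np.array([[np.cos(A),np.sin(A)],[-np.sin(A),np.cos(A)]]);l=(W[...,:2]-O)@L.T*1000;z=W[...,2]*1000
v,u=np.mgrid[:480,:640]
n,lab,s,ce=cv2.connectedComponentsWithStats(((H>100)&(H<125)&(S>150)&(v>120)&(v<310)&(abs(z-28)<6)).astype(np.uint8))
for i in range(1,n):
    if s[i,4]>100:
        P=W[lab==i]*1000;r=cv2.minAreaRect(P[:,:2].astype(np.float32));print("blue",np.round(r[0],1),np.round(r[1],1),round(r[2],1),np.percentile(P[:,2],[3,50,97]).round(1))
m=(V<100)&(abs(l[...,1])<84)&(l[...,0]>20)&(l[...,0]<134)&(z>17)&(z<30)
n,lab,s,ce=cv2.connectedComponentsWithStats(m.astype(np.uint8),connectivity=4)
for i in range(1,n):
    if s[i,4]>15: P=l[lab==i];print("cap",s[i,4],((P.max(0)+P.min(0))/2).round(1),np.ptp(P,axis=0).round(1),z[lab==i].mean().round(1))
g=(H<22)&(S>150)&(V>60)&(z>28)&(z<34)&(l[...,0]>100)&(l[...,0]<160)&(abs(l[...,1])<85);print("gate mid x",l[g][:,0].mean().round(1));rep()
E
```

```text
t: 12.57
tool_pos: [0.4675, 0.15, 0.1873]
eef_rot: [0.653, 0.758, 0.0, 0.0]
wrist_force: [0.7, -0.5, -0.4]
opening: 0.0527
finger_force: 0.0
tool_pos: [0.3582, 0.4092, 0.2192]
blue [647.4 273.4] [ 37.2 137.7] 10.8 [23.9 28.3 31.9]
blue [546.4 307. ] [186.3  35.1] 78.9 [24.9 28.5 31.9]
blue [466.2 148.1] [ 35.  163.2] 7.6 [24.9 28.4 31.9]
cap 484 [102.3 -24.5] [63.4 78.7] 24.0
cap 193 [91.2 44.5] [25.5 50.1] 24.0
gate mid x 139.9
t13.37 tcp [359.1 407.3 219.3] yaw_y 8.59 tool z [ 0.    -0.001 -1.   ] lane [-149.1  517.8] F [-0.3 -0.4  0.9] Flane [-0.4 -0.3] open 0.0528 grip 0.0
```

View pics/end.png

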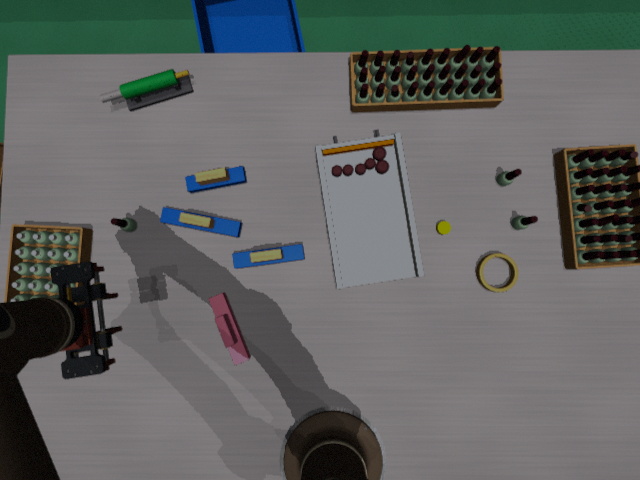

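The final view shows the pusher standing flat on the table at (268,256), with its top at z = 28 mm. The gate is home at lane x = 139.9, and all six caps lie within about 55 mm of its face around (358,163). The other pushers, bottles and tape are where they were.

```bash
python3 -c "
from rig import robot;print(robot.sign_off())"
```

```text
the job is handed in; nothing more can be done
None
```

I handed the job in at about 13 s of the 64 s limit: the fitting pusher swept all six caps against the gate and drove it to its stop (peak wrist force seen 25 N), and it now stands on the table clear of the lane; no verdict came back.

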